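# Dip the polisher's oil sump and show the gauge

## Robot

A 6-joint arm with a two-finger parallel gripper is mounted at the origin on a cart in front of the work surface, level with it; the furniture and walls round the work are solid. World frame = base frame: x ahead of the robot, y to its left, z up, the work surface at z = 0. Lengths are in mm, angles in rad, forces in N, time in s.
With the tool pointing down it reaches from about 350 to 875 mm from the base axis. Payload 4.2 kg.
Tool frame: the origin (TCP) lies between the finger pads; the fingertips stand 14 mm ahead of it and the grasp point (between the pads) lies 5 mm behind it; z points along the fingers, y is the line along which they close (so a half turn about z gives the same grasp; the last joint's range is limited). The gripper opens to 85 mm and grips with 20 to 120 N. Pads are 22 mm wide; open, the fingers measure 114 mm over their backs; the gripper's body (76 mm by 85 mm) begins 54 mm behind the grasp point. The pads swing forward as they close: fully open they stand 13 mm farther back than shut.
Start: joints at [1.592, 0.385, 0.008, 0, -1.194, -0.259], TCP at [147.197, 607.398, 245.312] pointing down, gripper open.
Joint ranges: [-3.14, 3.14], [-1.21, 2.06], [-1.07, 1.41], [-3.16, 2.05], [-2.99, -0.16], [-3.1, 3.1]. Speed limits (rad/s): [2.79, 2.79, 3.14, 3.14, 3.14, 3.14].

## Interface

Orientations are given as a unit quaternion [x, y, z, w].
In Python, from bench import * gives the robot as it stands.
- The arm moves only by the tool carry_out, never from a script. Its argument "motion" is a list of rows, each a list of 7 numbers: the turn, a rotation vector about the tool's x, y, z in rad, then the shift along the tool's x, y, z in mm, then the opening, from -1 (shut) to 1 (fully open), so that 0 is half open. A call has 1 to 5 rows; each row is the pose to reach, as a shift and turn from the pose commanded when the call began, along the tool's axes at that moment; what a row does not reach only later rows make up. A row lasts 1/8 s, in which the tool goes at most 62.5 mm and 10.7 degrees, less where a joint would pass 70% of its speed; a pose out of reach is approached as far as the arm can. A call with a gripper value outside its range is refused whole. The fingers move at their own pace and stop on an object; the grip force is fixed at half the most. Time passes only in rows, so rows that repeat a pose let the fingers close. It gives the time, the measured TCP pose, the force, the opening and the grip force at its end, in the units of the state.
- read_state(): the state, without advancing time (a new reading comes with each control period).
- get_image(name): name is "scene" or "top" or "wrist"; returns a dict with "color" (420x560x3 uint8, blue, green, red), "mtx" (3x3 intrinsics, pixels), "k1" (the pictures are not rectified: a ray, as slopes to the right and down, at radius r is drawn at 1 + k1 r^2 times it, then the intrinsics apply), "position" and "orientation" of the camera in the world. Camera axes: x right, y down, z forward; pixel columns grow to the right and rows downward; lengths in mm; the calibration is good to about 2 mm. A picture is of the moment at which its call begins. There is no depth.
- job_done(): hands the job in; it is judged then, once.
The state is a dict: "clock": time; "joints": joint angles; "joint_vel": joint speeds; "joint_efforts": joint torques, N m; "position": TCP position; "ee_rot": TCP orientation; "contact_force": force on the tool from outside, world axes, zero at the start; "wrist_torque": the same for the moment, N m; "gripper_width": finger opening in mm; "grasp_force": force on a finger pad.
Only numpy, scipy, OpenCV 4.12 (cv2) and the standard library are available. Lean on these libraries where they do the work, as an engineer would, in place of code of your own. Each camera call takes 0.05 s, during which the arm holds its last target. There are 200 camera calls.

## Task

Check the oil sump of the bench polisher: press the sprung lever's thumb pad down until it latches, so that the cover stays swung clear of the slanted guide tube by itself, then take the gauge rod from its rest and push it into the tube until its collar stops on the mouth. Draw it out again and finish while still holding it in the gripper: rod level and still, its tip a few centimetres above the round pot lid (the larger, closed one, not the dish of stones), touching nothing else. Leave the cover latched open and do not disturb the lid or the other loose things.

Things in the scene. Friction and masses are not known exactly. Their poses are not given: they have to be found in the camera images.
- sump: grey box-shaped oil housing, 90 x 90 x 85 mm high, fixed to the table; origin at the centre of its underside, z up. Its slanted guide tube leaves the middle of its +y face, its lever reaches out towards its -x side.
- guide: steel guide tube, fixed to the sump. Origin at the centre of its mouth, 119 mm to the sump's +y, 102 mm above the table; +z points out of the mouth along the tube: horizontally the sump's +y, rising 35 degrees above level. +x is the sump's +x. Straight bore 12 mm, flaring over the last 14 mm to 20 mm at the mouth (rim 24 mm outside), 90 mm deep.
- cover (a joint): angle (rad) of the lever carrying the flat 25 mm cover disc that lies on the tube mouth. 0 = closed; it springs back to 0 unless latched. Pushed past about 0.70 (stop at 0.78) and let go, it stays latched at about 0.64, the cover then clear of the mouth, about 30 mm up the slope. The angle grows as the thumb pad goes down.
- lever_axis (a point): point on the lever's axis of rotation, 46 mm to the guide's -x from the mouth centre. The axis is parallel to the tube (guide's z); as the joint grows the lever turns right-handed about the guide's -z.
- cover_pad (a point): centre of the top of the lever's black rubber thumb pad, a level rectangle 30 mm (sump x) by 42 mm (sump y), 6 mm thick, 60 mm from the lever's axis, about 123 mm above the table when closed. From closed to latched it sinks about 31 mm while moving about 22 mm towards the sump's +y. Pressing takes 2 to 5 N downwards.
- gauge: gauge rod, 0.12 kg; origin on its axis at the collar face that stops on the tube mouth; +x to the tip. Thin round rod 8 mm thick, x = 0 to 80 mm; brass collar 27 mm across, x = -8 to 0; black handle x = -108 to -8, 14 mm wide (y), 18 mm high (z). Starts level in two forks, axis 50 mm above the table, z up. Mass centre about x = -40.
- gauge_tip (a point): end of the thin rod, gauge x = +80 mm
- gauge_grip (a point): place to grip the handle, on the axis, gauge x = -55 mm, midway between collar and rear fork
- rest: wooden rest fixed to the table: base 200 x 50 x 6 mm, two forks 9 mm thick, tops 53 to 58 mm up, under the gauge's x = about +50 and -95 mm, so the handle between collar and rear fork is free for fingers. Origin under its centre, +x along the rod to its tip. Lift the rod straight up.
- lid: round closed pot lid, 67 mm in diameter and 12 mm high, lying on the table; origin at the centre of its underside
- dish: bystander: smaller round tin dish with stones, 56 mm in diameter, 10 mm high
- polish_bar: bystander: block of polishing compound 32 x 63 x 28 mm
- pliers: bystander: flat pliers 38 x 134 x 9 mm, lying
- ring_box: bystander: small closed ring box 54 x 50 x 43 mm
Things that resemble listed ones, but are neither listed nor needed, are in the scene too. Leave any pink look-alike of the lid alone.

How it is judged (in metres and radians):
On the way, in this order (a step that is already met when the one before it is completed fails the run):
1. the lever is latched: the cover stays open with nothing pressing it (value of joint cover above 0.55 rad and contact force between each of the fingers, the arm, gauge and cover below 0.05 N), for 0.3 s.
2. the gauge rod is in the tube with its collar stopped on the mouth (distance between gauge and guide below 0.0055 m and angle between the x axis of gauge and the z axis of guide, either way round below 0.09 rad and value of joint cover above 0.55 rad), for 0.1 s.
At the end, for the whole second after the job is handed in: The fingers hold the gauge rod (over 1 N), still, level within 9 degrees, its tip within 35 mm of the pot lid's centre seen from above and 25 to 160 mm above the table, the rod touching no lid, rest, sump or bystander; the cover is still latched open (over 0.55 rad) (contact force between the fingers and gauge above 1 N and horizontal distance between gauge_tip and lid below 0.035 m and height (world z) of gauge_tip between 0.025 and 0.16 m and angle between gauge's own x axis and vertical between 1.41 and 1.73 rad and linear speed of gauge below 0.03 m/s and angular speed of gauge below 0.3 rad/s and contact force between gauge and lid below 0.05 N and contact force between gauge and rest below 0.05 N and contact force between gauge and sump below 0.05 N and contact force between gauge and dish below 0.05 N and contact force between gauge and polish_bar below 0.05 N and contact force between gauge and pliers below 0.05 N and contact force between gauge and ring_box below 0.05 N and value of joint cover above 0.55 rad); the arm keeps its last pose, push and grip.
It fails at once if the pot lid is pushed more than 20 mm from its place (distance of lid from where it was at the start of the episode above 0.02 m).
It fails at once if the dish is pushed more than 30 mm from its place (distance of dish from where it was at the start of the episode above 0.03 m).
It fails at once if the compound block is pushed more than 30 mm from its place (distance of polish_bar from where it was at the start of the episode above 0.03 m).
It fails at once if the pliers is pushed more than 30 mm from its place (distance of pliers from where it was at the start of the episode above 0.03 m).
It fails at once if the ring box is pushed more than 30 mm from its place (distance of ring_box from where it was at the start of the episode above 0.03 m).
It also fails if it takes over 64 s, if anything falls off the work surface, if the arm or the gripper's body presses on something with over 40 N, if the wrist force passes 120 N, or if a joint passes its speed limit or range.

## Working session

There is one attempt and no reset: what is moved stays moved. The work goes in short steps, Python scripts to look and compute and a tool call to move; the robot and the scene stay as the last step left them, time stands still between calls to the robot, and variables do not carry over. Pictures are saved under pics/ and viewed, at most 10 in all, crops included, and the job is handed in when it is done.

Besides the shell and the picture viewer there is one more tool, called after "Call:" in YAML: its name, and indented under it one key for each argument. carry_out: Moves the arm, as the interface text tells. Its arguments: {"type":"object","properties":{"motion":{"type":"array"}},"required":["motion"]}

```bash
mkdir -p pics; ls
python3 - <<'E'
from bench import *
import cv2
s=read_state();print(s)
for n in("scene","top"):
    d=get_image(n);cv2.imwrite(f"pics/{n}0.png",d["color"]);print(n,d["mtx"],d["k1"],d["position"],d["orientation"])
E
```

```text
pics
{'clock': 0.0, 'joints': array([ 1.59161932e+00,  3.85548748e-01,  6.63193259e-03, -4.98789255e-04,
       -1.19397394e+00, -2.58633306e-01]), 'joint_vel': array([-1.36117667e-04, -3.68970619e-04, -3.06598953e-05,  6.09043989e-04,
       -8.03584749e-05,  1.07713981e-03]), 'joint_efforts': array([ 1.13729220e-03, -3.92290092e+01,  1.88399702e+01,  4.18608919e+00,
       -4.67366845e-03,  1.20809611e-05]), 'position': array([147.06391835, 606.89060034, 244.22866995]), 'ee_rot': array([ 9.92927617e-01, -1.18716459e-01, -8.36920009e-05,  1.06928984e-03]), 'contact_force': array([ 0.18785778, -0.34665768,  0.30006311]), 'wrist_torque': array([-0.00315686, -0.06403212, -0.00513092]), 'grasp_force': 0.0, 'gripper_width': 85.6937426470422}
scene [[458.95169231   0.         276.4973213 ]
 [  0.         458.95169231 214.51064148]
 [  0.           0.           1.        ]] 0.009477766708181725 [  -5.32842565 -528.05751151  541.86256002] [ 0.80005419 -0.32140763  0.19948555 -0.46563498]
top [[419.73177904   0.         278.55681777]
 [  0.         419.73177904 206.66538981]
 [  0.           0.           1.        ]] 0.04451659494852099 [ 403.11294706   36.87803111 1023.99936507] [ 0.71458988 -0.69533469  0.06052692 -0.04698367]
```

View pics/scene0.png

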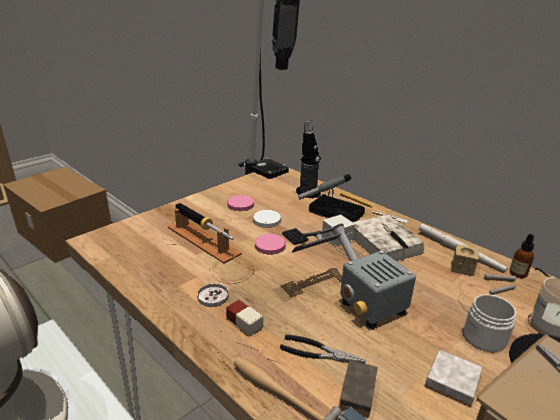

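View pics/top0.png

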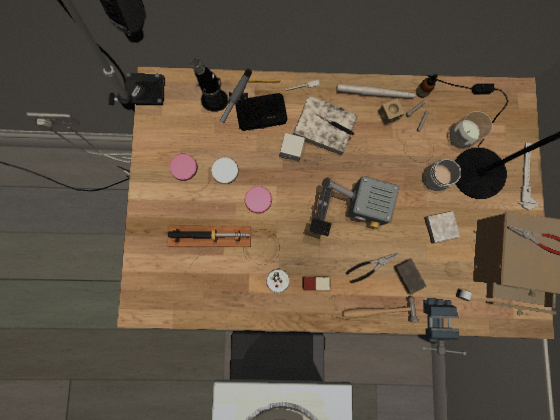

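The scene view has the sump at (378,288), gauge in its rest at (205,225), white lid at (266,218), pink discs at (240,202) and (270,243), and the dish at (212,295). In the top view these are: sump (375,200), pad about (320,229), rod (168–250,237), white lid (224,171), pink (183,167) and (258,199), dish (278,281).

Candidates for the lid in the top view are white (224,171), pink (183,167), pink (258,199) and the dish (278,281). I choose the white closed one, and will check it in a crop.

```bash
cat > h.py <<'E'
import numpy as np, cv2
from scipy.spatial.transform import Rotation as R
from bench import *
def ray(d,px):
    m=d["mtx"];u=np.array([(px[0]-m[0,2])/m[0,0],(px[1]-m[1,2])/m[1,1]]);v=u.copy()
    for _ in range(10): v=u/(1+d["k1"]*(v@v))
    return np.array(d["position"]),R.from_quat(d["orientation"]).apply([*v,1.])
def onz(d,px,z):
    p,r=ray(d,px);return p+r*(z-p[2])/r[2]
def proj(d,P):
    c=R.from_quat(d["orientation"]).inv().apply(np.array(P)-d["position"]);v=c[...,:2]/c[...,2:]
    v=v*(1+d["k1"]*(v**2).sum(-1,keepdims=True));m=d["mtx"];return v*[m[0,0],m[1,1]]+[m[0,2],m[1,2]]
E
python3 - <<'E'
from h import *
d=get_image("top");im=d["color"]
for a,z in(((375,200),85),((320,229),123),((224,171),12),((168,237),59),((250,237),54),((278,281),10)):print(a,onz(d,a,z).round(1))
c=im[150:250,160:400];cv2.imwrite("pics/c1.png",cv2.resize(c,None,fx=3.33,fy=3.33,interpolation=cv2.INTER_CUBIC))
e=get_image("scene");c=e["color"][170:330,160:420];cv2.imwrite("pics/c2.png",cv2.resize(c,None,fx=3,fy=3,interpolation=cv2.INTER_CUBIC))
E
```

```text
(375, 200) [ 569.1 -198.3   85. ]
(320, 229) [495.4 -69.3 123. ]
(224, 171) [643.5 156.   12. ]
(168, 237) [474.1 270.6  59. ]
(250, 237) [479.4  84.3  54. ]
(278, 281) [380.2  16.1  10. ]
```

View pics/c1.png

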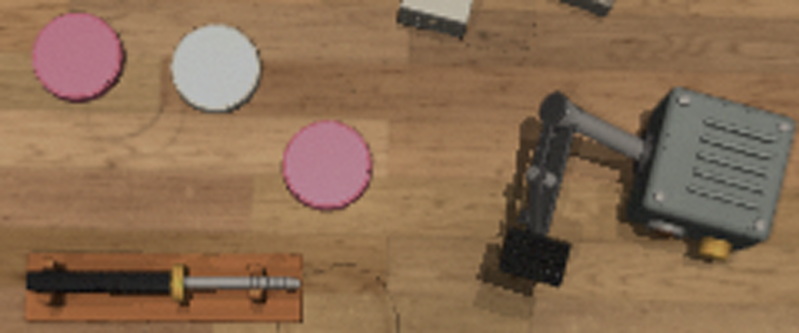

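View pics/c2.png

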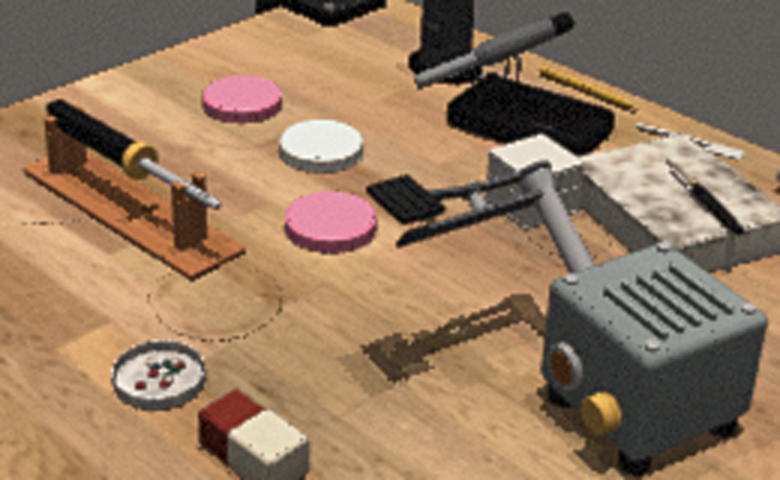

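The crops confirm that the lid is the white closed disc at top-view (224.6,170.4). The rod's collar is at crop (179,283), the tip at (300,283), the pad at about (537,257), the mouth at about (556,108), and the sump rivets at (684,100), (785,131), (757,225) and (657,196).

Run:
```python
from h import *
d=get_image("top");e=get_image("scene");im=d["color"].astype(int)
f=lambda x,y:np.array([160+x/3.333-.35,150+y/3.333-.35])
P=np.array([onz(d,f(*c),85)[:2] for c in((684,100),(785,131),(757,225),(657,196))])
c=P.mean(0);print("rivets",P.round(1),c)
v=(P[0]-P[1])+(P[3]-P[2]);w=(P[0]-P[3])+(P[1]-P[2])  # +y , +x
print("yaw",np.arctan2(-v[0],v[1]),np.arctan2(w[1],w[0]))
b,g,r=im[...,0],im[...,1],im[...,2]
def blob(m,x0,y0,x1,y1):
    k=np.zeros(m.shape,bool);k[y0:y1,x0:x1]=m[y0:y1,x0:x1];ys,xs=np.nonzero(k);print(len(xs),xs.min(),xs.max(),ys.min(),ys.max());return np.stack([xs,ys],1).astype(np.float32)
L=blob(np.minimum(b,r)>140,208,155,242,187);print("lid",onz(d,L.mean(0),12))
pad=blob(im.max(2)<45,305,215,335,240);rc=cv2.minAreaRect(pad);print("pad",rc,onz(d,rc[0],123),[onz(d,q,123)[:2].round(1) for q in cv2.boxPoints(rc)])
col=blob((r>120)&(b<90)&(g>90)&(r-b>70),205,225,225,250);print("collar",onz(d,col.mean(0),55),col.mean(0))
h=blob(im.max(2)<50,165,228,211,244);print("handle",onz(d,h.mean(0),58))
t=blob((im.min(2)>95)&(abs(r-b)<30),213,228,255,244);print("rod",onz(d,t.mean(0),53),onz(d,(t[:,0].max()+.5,t[:,1].mean()),52))
h0,t0=cv2.fitLine(h,2,0,.01,.01).ravel(),cv2.fitLine(t,2,0,.01,.01).ravel();print(h0,t0)
```

```text
rivets [[ 615.7 -175.5]
 [ 596.  -244.6]
 [ 530.5 -224.5]
 [ 548.4 -156.7]] [ 572.65543495 -200.32071558]
yaw -0.26833954572868896 -0.2838223992778736
515 211 237 158 182
lid [646.78383219 155.80704426  12.        ]
269 310 330 215 235
pad ((320.3207702636719, 224.37738037109375), (19.505197525024414, 19.505197525024414), 15.945395469665527) [505.441393   -69.89999138 123.        ] [array([490.2, -44. ]), array([531.3, -55.1]), array([520.8, -95.9]), array([479.8, -84.6])]
162 205 224 226 248
collar [475.72106893 163.98627192  55.        ] [215.20987 237.64815]
276 168 210 230 241
handle [481.02622467 225.26945115  58.        ]
91 215 249 233 235
rod [485.07905213 128.20675339  53.        ] [486.3128512   85.75870412  52.        ]
[ 9.9999994e-01 -3.0136335e-04  1.8827536e+02  2.3452899e+02] [9.9994320e-01 1.0660609e-02 2.3106593e+02 2.3407692e+02]
```

```bash
cat >> h.py <<'E'
C=np.array([572.7,-200.3,0]);YAW=-0.276
def S(): return R.from_euler('z',YAW)
def sw(p): return C+S().apply(p)   # sump -> world
a35=np.radians(35)
A=np.array([0,np.cos(a35),np.sin(a35)]);N=np.array([0,-np.sin(a35),np.cos(a35)]);M=np.array([0,119,102.])
def padp(q,al=2.4,r=60,t0=np.radians(24)): 
    t=t0-q;return M+[-46-r*np.cos(t),0,0]+N*r*np.sin(t)+A*al
def go(p,Rt):
    s=read_state();Rc=R.from_quat(s["ee_rot"])
    print("turn",(Rc.inv()*Rt).as_rotvec().round(4),"shift",Rc.inv().apply(np.array(p)-s["position"]).round(2),"t",round(s["clock"],2))
E
python3 - <<'E'
from h import *
for n in("top","scene"):
    d=get_image(n);im=d["color"].copy()
    x0,y0,x1,y1=(290,160,410,250) if n=="top" else (280,200,420,330)
    k=5.5 if n=="top" else 4.5
    im=cv2.resize(im[y0:y1,x0:x1],None,fx=k,fy=k,interpolation=cv2.INTER_CUBIC)
    p0=padp(0)
    pts=[M,M-90*A,p0]+[p0+[i*15,j*21,0] for i in(-1,1) for j in(-1,1)]+[np.array([i*45,j*45,85]) for i in(-1,1) for j in(-1,1)]
    for i,P in enumerate(pts):
        u=(proj(d,sw(P))-[x0,y0]+.5)*k
        cv2.circle(im,tuple(int(t) for t in u),3,(0,0,255) if i<2 else (0,255,0) if i<7 else (255,255,0),-1)
    cv2.imwrite(f"pics/v_{n}.png",im)
a=cv2.imread("pics/v_top.png");b=cv2.imread("pics/v_scene.png")
print(a.shape,b.shape);b=cv2.resize(b,None,fx=.45*0+0.5,fy=.5)
h=np.zeros((600,800,3),np.uint8);a=a[:,:480];h[:a.shape[0],:a.shape[1]]=a;h[:b.shape[0],484:484+b.shape[1]]=b;cv2.imwrite("pics/v.png",h)
print("pad",sw(padp(0)),"mouth",sw(M))
E
```

```text
(495, 660, 3) (585, 630, 3)
pad [504.85256114 -69.9077208  123.36733261] mouth [605.12859792 -85.80377283 102.        ]
```

View pics/v.png

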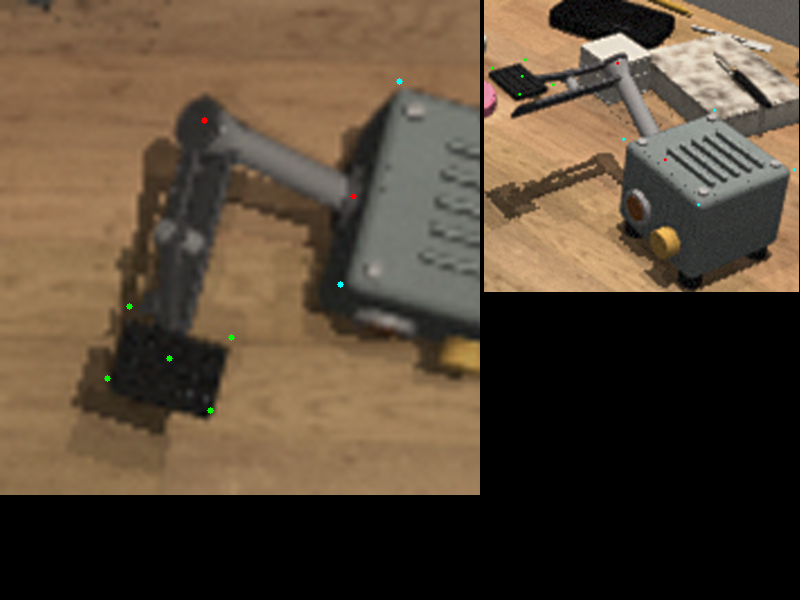

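```bash
sed -i 's/^C=.*YAW/C=np.array([569.9,-200.1,0]);YAW/' h.py
python3 - <<'E'
from h import *
R0=R.from_matrix(np.array([[np.cos(YAW),np.sin(YAW),0],[np.sin(YAW),-np.cos(YAW),0],[0,0,-1]]).T) 
print(R0.as_matrix())
p=sw(padp(0));go(p+[0,0,122],R0);go(p+[0,0,45],R0)
E
```

```text
[[ 0.96215317 -0.27250923  0.        ]
 [-0.27250923 -0.96215317 -0.        ]
 [ 0.          0.         -1.        ]]
turn [0.0003 0.     0.0382] shift [ 5.0438e+02  5.7438e+02 -4.0000e-02] t 0.4
turn [0.0003 0.     0.0382] shift [504.38 574.36  76.96] t 0.4
```

Call:
carry_out:
  motion:
    - [0,0,0,40,46,0,-1]
    - [0,0,0,80,92,0,-1]
    - [0,0,0,120,138,0,-1]
    - [0,0,0,160,184,0,-1]
    - [0,0,0,200,230,0,-1]

```text
clock: 1.02
position: [288.0, 335.0, 245.7]
ee_rot: [0.993, -0.118, 0.0, -0.0]
contact_force: [1.0, 0.3, -0.4]
gripper_width: 0.3
grasp_force: 0.0
```

Call:
carry_out:
  motion:
    - [0,0,0,40,46,0,-1]
    - [0,0,0,80,92,0,-1]
    - [0,0,0,120,138,0,-1]
    - [0,0,0,160,184,0,-1]
    - [0,0,0,200,230,0,-1]

```text
clock: 1.65
position: [428.3, 64.3, 245.9]
ee_rot: [0.993, -0.118, 0.001, -0.0]
contact_force: [0.5, 0.7, 0.2]
gripper_width: 0.2
grasp_force: 0.0
```

Call:
carry_out:
  motion:
    - [0,0,0,35,40,0,-1]
    - [0,0,0,70,80,0,-1]
    - [0,0,0.038,104,114,20,-1]
    - [0,0,0.038,104,114,20,-1]
    - [0,0,0.038,104,114,20,-1]

```text
clock: 2.28
position: [501.7, -69.2, 225.3]
ee_rot: [0.99, -0.138, -0.0, 0.0]
contact_force: [-0.9, -0.2, 0.2]
gripper_width: 0.0
grasp_force: 0.0
```

Run:
```python
from h import *
R0=R.from_matrix(np.array([[np.cos(YAW),np.sin(YAW),0],[np.sin(YAW),-np.cos(YAW),0],[0,0,-1]]).T) 
p=sw(padp(0))
for q in(0,.2,.4,.6,.76):go(sw(padp(q))+[0,0,14],R0)
print(read_state())
d=get_image("wrist");cv2.imwrite("pics/w1.png",d["color"]);print(proj(d,[p,sw(M)]))
```

```text
turn [ 0.0001  0.0002 -0.0001] shift [ 0.54  0.35 87.97] t 2.27
turn [ 0.0001  0.0002 -0.0001] shift [-3.21 -6.17 97.29] t 2.27
turn [ 0.0001  0.0002 -0.0001] shift [ -4.63 -13.   107.03] t 2.27
turn [ 0.0001  0.0002 -0.0001] shift [ -3.66 -19.85 116.81] t 2.27
turn [ 0.0001  0.0002 -0.0001] shift [ -1.18 -25.16 124.4 ] t 2.27
{'clock': 2.275, 'joints': array([ 1.83934253e-01,  1.99764967e-01, -3.08382310e-01,  1.99206915e-06,
       -1.06290708e+00,  1.11074772e+00]), 'joint_vel': array([ 0.02709173, -0.02265668,  0.00114494,  0.00028115, -0.0004368 ,
        0.00055391]), 'joint_efforts': array([-5.98672293e-01, -2.76135260e+01,  1.76096338e+01,  3.91479537e+00,
        6.11308460e-04,  1.20194636e-03]), 'position': array([501.65125782, -69.21661109, 225.33548089]), 'ee_rot': array([ 9.90485293e-01, -1.37618556e-01, -1.22110697e-04,  4.16536428e-05]), 'contact_force': array([-0.91581526, -0.19104941,  0.2097316 ]), 'wrist_torque': array([0.01433689, 0.04044671, 0.03007712]), 'grasp_force': 0.0, 'gripper_width': 0.0256454677390629}
[[280.4268672  211.93191444]
 [265.25539477  82.93687611]]
```

View pics/w1.png

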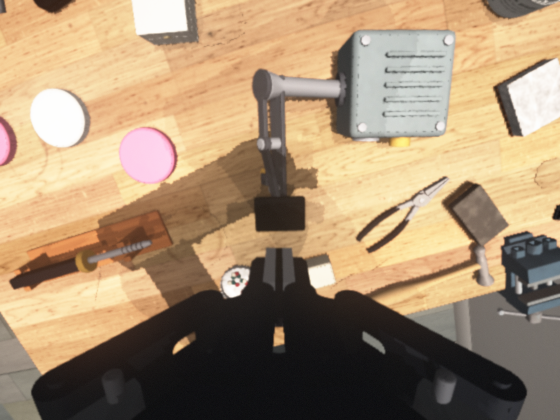

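The wrist view puts the pad at (280,213) and the cover at (265,84). Both are within 1 px of the prediction, so I press along the arc.

Call:
carry_out:
  motion:
    - [0,0,0,0.5,0.3,45,-1]
    - [0,0,0,0.5,0.3,80,-1]
    - [0,0,0,0.5,0.3,86,-1]
    - [0,0,0,-1.5,-3,92,-1]
    - [0,0,0,-3,-6,97,-1]

```text
clock: 2.95
position: [501.0, -61.9, 130.2]
ee_rot: [0.991, -0.137, 0.001, -0.0]
contact_force: [-3.3, 2.1, 5.9]
gripper_width: -0.2
grasp_force: 3.2
```

Call:
carry_out:
  motion:
    - [0,0,0,-1,-3,5,-1]
    - [0,0,0,-1,-7,10,-1]
    - [0,0,0,-1,-10,15,-1]
    - [0,0,0,-0.5,-13.5,19.5,-1]
    - [0,0,0,0,-16,23,-1]

```text
clock: 3.58
position: [505.4, -46.4, 106.4]
ee_rot: [0.991, -0.137, 0.001, -0.001]
contact_force: [-3.4, 3.7, 6.2]
gripper_width: -0.5
grasp_force: 3.3
```

Run:
```python
from h import *
s=read_state();print(s["position"],s["contact_force"],s["wrist_torque"])
print([(q,sw(padp(q)).round(1)+[0,0,14]) for q in(.6,.64,.7,.75,.78)])
```

```text
[505.37596532 -46.3543378  106.4459222 ] [-3.41815662  3.72045689  6.2093956 ] [0.79935043 0.87293645 0.02393975]
[(0.6, array([503.5, -49.1, 108.5])), (0.64, array([504.3, -48. , 106.6])), (0.7, array([505.7, -46.3, 103.7])), (0.75, array([507.1, -44.9, 101.4])), (0.78, array([507.9, -44.2, 100. ]))]
```

Call:
carry_out:
  motion:
    - [0,0,0,0.5,-1,2.5,-1]
    - [0,0,0,1,-2,5,-1]
    - [0,0,0,1,-2,6,-1]
    - [0,0,0,1,-2.5,7,-1]
    - [0,0,0,1,-2.5,7,-1]

```text
clock: 4.2
position: [506.6, -45.6, 103.8]
ee_rot: [0.991, -0.136, 0.001, 0.001]
contact_force: [-15.4, 2.5, 36.0]
gripper_width: -0.3
grasp_force: 18.9
```

Call:
carry_out:
  motion:
    - [0,0,0,0,0,-5,-1]
    - [0,0,0,0,0,-15,-1]
    - [0,0,0,0,0,-50,-1]
    - [0,0,0,0,0,-100,-1]
    - [0,0,0,0,0,-100,-1]

```text
clock: 4.82
position: [510.3, -44.7, 202.8]
ee_rot: [0.991, -0.137, 0.006, -0.001]
contact_force: [0.2, -1.0, -0.6]
gripper_width: -0.0
grasp_force: 0.0
```

Run:
```python
from h import *
print(read_state()["contact_force"])
d=get_image("wrist");im=d["color"];cv2.imwrite("pics/w2.png",im)
q=[M,M+14.0*A*0+27.5*N+[-9,0,0],padp(.64)]
for P in q:
    u=proj(d,sw(P));print(u);cv2.circle(im,tuple(int(t) for t in u),2,(0,0,255),-1)
cv2.imwrite("pics/w2m.png",cv2.resize(im[0:270,0:360],None,fx=2.2,fy=2.2))
```

```text
[ 0.2130072  -1.01972819 -0.63765295]
[300.55312462  83.60274674]
[326.43305615  93.86486491]
[286.15576033 216.42949164]
```

View pics/w2m.png

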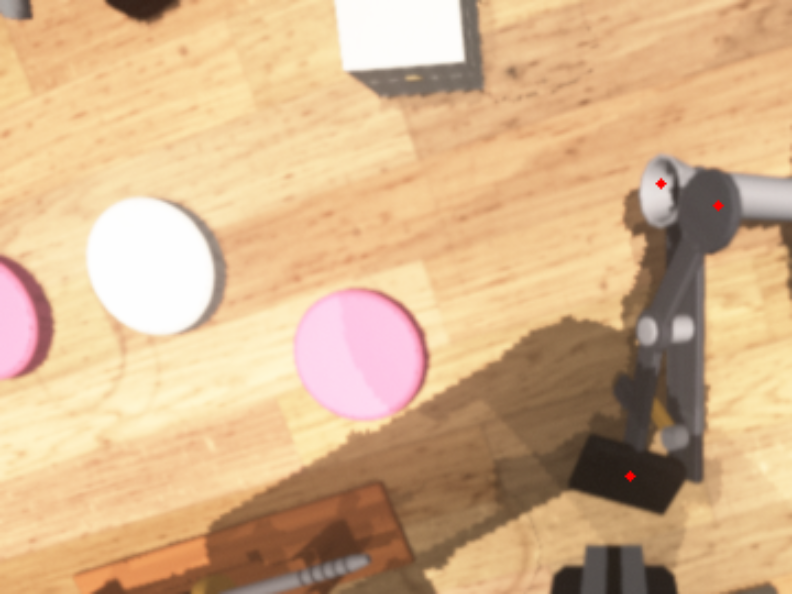

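The cover is latched open: in the crop the mouth is clear at (661,190) and the disc at (709,210) is swung up. Next is one wrist view from the +y side, to measure both mouth and rod.

Run:
```python
from h import *
d=get_image("wrist");s=read_state();Rc=R.from_quat(s["ee_rot"])
print(d["position"],R.from_quat(d["orientation"]).as_matrix().round(3),"cam in tool",Rc.inv().apply(d["position"]-s["position"]),d["mtx"][0,0])
go([530,60,225],Rc)
```

```text
[579.06322807 -63.79111597 328.50342704] [[-0.273 -0.922 -0.274]
 [-0.962  0.261  0.08 ]
 [-0.002  0.286 -0.958]] cam in tool [  74.50611478   -1.54263795 -129.62311495] 294.8717612066485
turn [0. 0. 0.] shift [  -6.67 -107.13  -26.15] t 4.92
```

Call:
carry_out:
  motion:
    - [0,0,0,-2,-35,-10,0]
    - [0,0,0,-5,-75,-22,1]
    - [0,0,0,-7,-107,-22,1]
    - [0,0,0,-7,-107,-22,1]
    - [0,0,0,-7,-107,-22,1]

```text
clock: 5.55
position: [528.5, 59.5, 219.0]
ee_rot: [0.991, -0.137, -0.001, 0.001]
contact_force: [-0.2, -0.6, 0.1]
gripper_width: 85.2
grasp_force: 0.0
```

Run:
```python
from h import *
d=get_image("wrist");im=d["color"];cv2.imwrite("pics/w3.png",im);np.save("w3.npy",d,allow_pickle=True)
u=proj(d,[sw(M)])[0];print("mouth",u,proj(d,np.array([[480,164,50],[482,85,50],[478,270,50]])))
x,y=int(u[0]),int(u[1])
a=cv2.resize(im[max(y-35,0):y+35,x-35:x+35],(400,400),interpolation=cv2.INTER_CUBIC)
print("crop origin",x-35,max(y-35,0))
h=np.zeros((600,800,3),np.uint8);h[:400,:400]=a;b=cv2.resize(im,(400,300));h[:300,400:]=b
hs=im[150:420,0:280];h[300:600,400:]=cv2.resize(im[170:320,120:320],(400,300));cv2.imwrite("pics/w3c.png",h)
```

```text
mouth [433.15742832  71.02825021] [[201.0661543  257.99844238]
 [268.46541104 238.61163807]
 [117.01899528 281.35109311]]
crop origin 398 36
```

View pics/w3c.png

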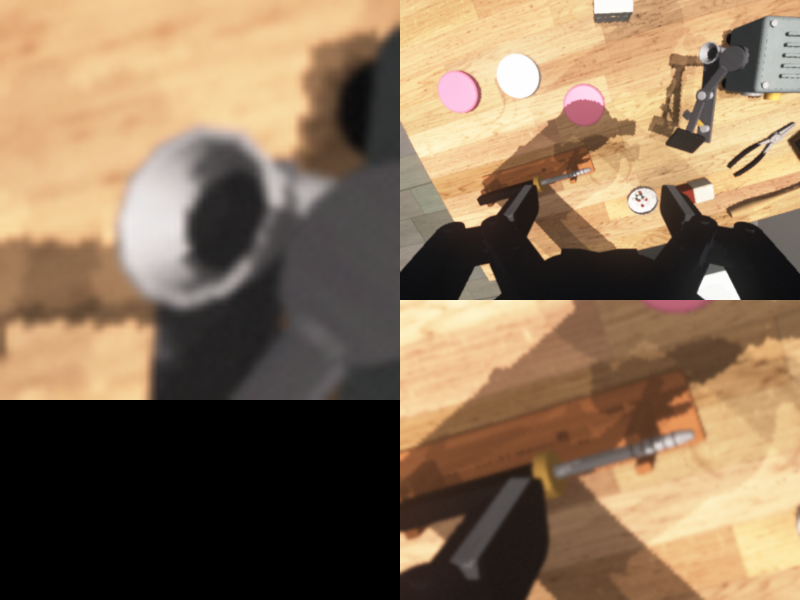

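Mouth rim ellipse is centred at crop (198,217), versus (204,203) predicted, so the true mouth is about 2 mm further to sump -x. The rod tip is at raw (266.5,237.5) and the collar face at about (198,256).

```bash
sed -i 's/^C=.*YAW/C=np.array([568.1,-198.9,0]);YAW/' h.py
python3 - <<'E'
from h import *
d=np.load("w3.npy",allow_pickle=True).item()
t=onz(d,(266.5,237.3),50);c=onz(d,(198,256.7),50);print(t,c,np.linalg.norm(t-c))
print("mouth",proj(d,[sw(M)]))
D=get_image("top");im=D["color"].astype(int);b,g,r=im[...,0],im[...,1],im[...,2]
dd=im[220:250,160:260]
# axis from top view: centre of dark handle columns and bright rod columns
for x in range(172,206,6):
    col=im[228:248,x].max(1);w=np.clip(60-col,0,None);ys=np.arange(228,248);print("h",x,(w*ys).sum()/w.sum(),onz(D,(x,(w*ys).sum()/w.sum()),56)[:2].round(1))
for x in range(220,250,4):
    col=im[228:245,x,0];w=np.clip(col-75,0,None)+1e-6;ys=np.arange(228,245);print("r",x,(w*ys).sum()/w.sum(),onz(D,(x,(w*ys).sum()/w.sum()),52)[:2].round(1))
e=np.abs(np.diff(im[232:238,205:225].mean(0)[:,0]));print(im[232:237,160:172].mean(0).round()[:,0],im[232:237,208:220].mean(0).round(),im[232:237,244:256].mean(0).round()[:,0])
E
```

```text
[484.06038665  86.61739155  50.        ] [482.42875075 166.75255825  50.        ] 80.15177588734255
mouth [[432.01238079  73.81202712]]
h 172 nan [nan nan]
h 178 235.38349514563106 [478.6 248.9]
h 184 233.42675159235668 [483.5 235.5]
h 190 233.51694915254237 [483.6 221.9]
h 196 234.25951557093427 [482.3 208.1]
h 202 234.32835820895522 [482.5 194.4]
r 220 236.0 [480.  153.6]
r 224 236.0 [480.3 144.4]
r 228 236.0 [480.5 135.2]
r 232 236.0 [480.8 126. ]
r 236 235.00000065384575 [483.3 116.8]
r 240 235.0000042499819 [483.6 107.6]
r 244 234.19469053708195 [485.7  98.5]
r 248 234.45454593223127 [485.3  89.2]
[109. 100.  94.  92.  88.  86.  85.  79.  73.  67.  62.  59.] [[ 16.  17.  17.]
 [ 15.  17.  17.]
 [ 21.  21.  25.]
 [ 26.  52.  70.]
 [ 43.  84. 112.]
 [ 43.  85. 113.]
 [ 37.  75.  98.]
 [ 40.  53.  62.]
 [ 47.  56.  66.]
 [ 54.  64.  77.]
 [ 51.  60.  71.]
 [ 51.  60.  71.]] [83. 64. 81. 74. 67. 70. 47. 53. 56. 58. 60. 59.]<stdin>:9: RuntimeWarning: invalid value encountered in scalar divide
```

```bash
cat >> h.py <<'E'
def rot(x,z):
    x=np.array(x)/np.linalg.norm(x);z=np.array(z)/np.linalg.norm(z);return R.from_matrix(np.stack([x,np.cross(z,x),z],1))
RG=rot([.0204,-.9998,0],[0,0,-1]);PG=np.array([481.3,221.7,46])
E
python3 - <<'E'
from h import *
go(PG+[0,0,85],RG);go(PG,RG)
E
```

```text
turn [1.5000e-03 4.0000e-04 1.2737e+00] shift [ -89.81 -143.65   88.54] t 5.65
turn [1.5000e-03 4.0000e-04 1.2737e+00] shift [ -89.71 -143.73  173.54] t 5.65
```

Call:
carry_out:
  motion:
    - [0,0,0.16,-15,-25,10,1]
    - [0,0,0.32,-35,-55,25,1]
    - [0,0,0.48,-55,-85,45,1]
    - [0,0,0.64,-75,-120,65,1]
    - [0,0,0.8,-90,-144,85,1]

```text
clock: 6.28
position: [481.4, 223.4, 134.8]
ee_rot: [0.857, -0.515, 0.0, -0.0]
contact_force: [-0.0, -0.0, -1.4]
gripper_width: 85.4
grasp_force: 0.0
```

Call:
carry_out:
  motion:
    - [0,0,0.16,0,0,0,1]
    - [0,0,0.32,0,0,0,1]
    - [0,0,0.474,0,0,0,1]
    - [0,0,0.474,0,0,0,1]

```text
clock: 6.78
position: [481.7, 222.1, 135.2]
ee_rot: [0.715, -0.699, -0.0, 0.0]
contact_force: [0.1, 0.6, -0.1]
gripper_width: 85.4
grasp_force: 0.0
```

Run:
```python
from h import *
go(PG,RG)
d=get_image("wrist");cv2.imwrite("pics/w4.png",d["color"]);im=d["color"].astype(int);b,g,r=im[...,0],im[...,1],im[...,2]
print(proj(d,np.array([[484.06,86.6,50],[482.43,166.75,50],[482.5,162.7,50]])))
m=(r-b>90)&(b<90)&(g>95);x,y=proj(d,np.array([482.5,170,50])).astype(int);k=np.zeros(m.shape,bool);k[y-25:y+25,x-30:x+30]=m[y-25:y+25,x-30:x+30];ys,xs=np.nonzero(k);print(len(xs),xs.mean(),ys.mean(),xs.min(),xs.max(),ys.min(),ys.max())
```

```text
turn [ 0.0002 -0.0002  0.0013] shift [ 0.37  0.37 89.2 ] t 6.78
[[279.23989007  18.97708242]
 [279.08353219 144.54643599]
 [279.10846995 138.73044845]]
577 273.4419410745234 152.45407279029462 249 307 124 173
```

Call:
carry_out:
  motion:
    - [0,0,0,0,0,35,1]
    - [0,0,0,0.4,0.4,65,1]
    - [0,0,0,0.4,0.4,82,1]
    - [0,0,0,0.4,0.4,89,1]
    - [0,0,0,0.4,0.4,89,1]

```text
clock: 7.45
position: [481.3, 222.3, 46.3]
ee_rot: [0.715, -0.699, 0.0, 0.0]
contact_force: [0.4, 0.0, 0.7]
gripper_width: 85.7
grasp_force: 0.0
```

Call:
carry_out:
  motion:
    - [0,0,0,0,0,0,0]
    - [0,0,0,0,0,0,-1]
    - [0,0,0,0,0,0,-1]
    - [0,0,0,0,0,0,-1]
    - [0,0,0,0,0,0,-1]

```text
clock: 8.07
position: [481.4, 222.7, 46.8]
ee_rot: [0.715, -0.7, 0.0, -0.0]
contact_force: [-0.1, 0.1, 3.3]
gripper_width: 12.8
grasp_force: 58.9
```

Call:
carry_out:
  motion:
    - [0,0,0,0,0,-4,-1]
    - [0,0,0,0,0,-15,-1]
    - [0,0,0,0,0,-40,-1]
    - [0,0,0,0,0,-80,-1]
    - [0,0,0,0,0,-80,-1]

```text
clock: 8.7
position: [482.9, 223.8, 130.0]
ee_rot: [0.715, -0.699, 0.001, -0.004]
contact_force: [-0.6, 0.8, -0.6]
gripper_width: 13.1
grasp_force: 58.7
```

Run:
```python
from h import *
s=read_state();Rc=R.from_quat(s["ee_rot"]);print(s["position"],s["gripper_width"],s["grasp_force"],s["contact_force"],s["wrist_torque"])
d=get_image("wrist");im=d["color"]
G=lambda x,y=0,z=-5:s["position"]+Rc.apply([x+55,y,z])
for x in(80,0,-8):
    u=proj(d,G(x));print(x,u);cv2.circle(im,tuple(int(t) for t in u),1,(0,0,255),-1)
t=get_image("top")["color"]
h=np.zeros((600,800,3),np.uint8);h[:,:500]=cv2.resize(im[0:240,180:380],(500,600),interpolation=cv2.INTER_CUBIC);h[:300,500:]=cv2.resize(t[150:270,160:280],(300,300));cv2.imwrite("pics/w5.png",h)
```

```text
[482.92165376 223.83805669 130.02871813] 13.115799127300361 58.7015426158905 [-0.55418757  0.75743109 -0.56198124] [ 0.04341464  0.02632325 -0.02458441]
80 [278.48865289 -60.31365068]
0 [278.59891995 163.46144904]
-8 [278.60809714 182.31364967]
```

View pics/w5.png

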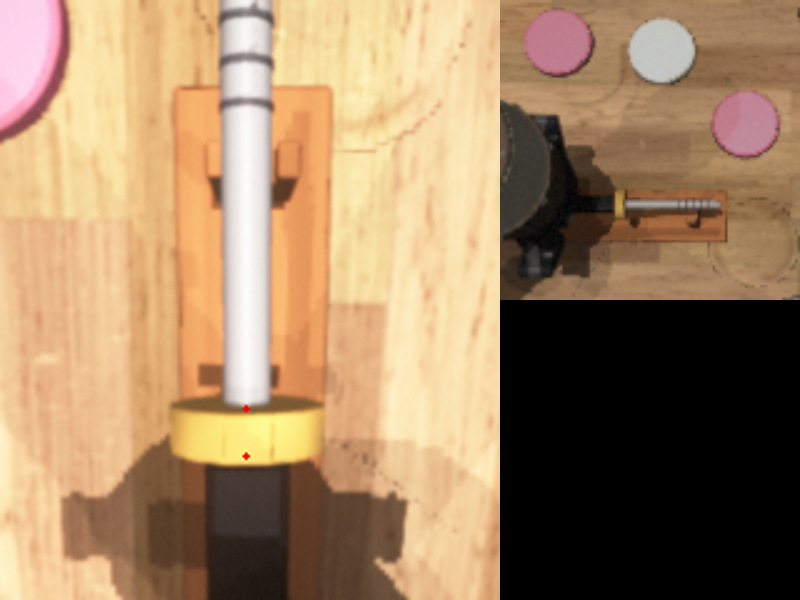

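The rod is held firmly and centred along tool x: the collar face projects at (246,406), where the picture shows it, so it sits as modelled. Next comes the pre-insertion pose.

```bash
cat >> h.py <<'E'
RI=rot(S().apply(-A),S().apply(-N));G0=np.array([55.5,0,-3.5])
def tcp(s): return sw(M+A*s)-RI.apply(G0)
def stat():
    s=read_state();Rc=R.from_quat(s["ee_rot"]);g=s["position"]+Rc.apply(G0);e=S().inv().apply(g-C)-M
    print("gauge off mouth: x %.2f n %.2f along %.2f"%(e[0],e@N,e@A),"ang",np.degrees((RI.inv()*Rc).as_rotvec()).round(2),"F tool",Rc.inv().apply(s["contact_force"]).round(1),"T",Rc.inv().apply(s["wrist_torque"]).round(2),"w",round(s["gripper_width"],1),round(s["grasp_force"]),"t",round(s["clock"],2))
E
python3 - <<'E'
from h import *
print(tcp(120));go(tcp(120),RI);stat()
E
```

```text
[640.25191392  55.84804515 199.79563242]
turn [ 0.0906 -0.6056  0.2871] shift [ 169.66 -156.01  -73.29] t 8.8
gauge off mouth: x -182.57 n -97.11 along 187.66 ang [ -5.19  34.7  -16.45] F tool [-0.1 -0.2  0.8] T [-0.06  0.01 -0.03] w 12.9 59 t 8.8
```

Call:
carry_out:
  motion:
    - [0.015,-0.1,0.05,30,-30,-20,-1]
    - [0.03,-0.2,0.1,60,-60,-40,-1]
    - [0.05,-0.33,0.16,95,-90,-60,-1]
    - [0.07,-0.47,0.22,130,-120,-70,-1]
    - [0.0906,-0.6056,0.287,169.7,-156,-73.3,-1]

```text
clock: 9.43
position: [641.4, 55.4, 199.6]
ee_rot: [-0.575, 0.76, 0.183, 0.241]
contact_force: [0.5, 0.3, -2.0]
gripper_width: 12.7
grasp_force: 58.8
```

Call:
carry_out:
  motion:
    - [0,0,0,0,0,0,-1]
    - [0,0,0,0,0,0,-1]
    - [0,0,0,0,0,0,-1]

```text
clock: 9.8
position: [639.7, 57.8, 199.0]
ee_rot: [-0.576, 0.76, 0.182, 0.239]
contact_force: [0.0, 0.8, -0.7]
gripper_width: 12.8
grasp_force: 59.0
```

Run:
```python
from h import *
stat();go(tcp(85),RI);print(read_state()["joints"].round(2))
d=get_image("wrist");im=d["color"].copy();s=read_state();Rc=R.from_quat(s["ee_rot"])
for P in(sw(M),s["position"]+Rc.apply(G0+[80,0,0])):
    u=proj(d,P);print(u);cv2.circle(im,tuple(int(t) for t in u),1,(0,0,255),-1)
cv2.imwrite("pics/w6r.png",d["color"])
t=get_image("scene")["color"]
h=np.zeros((600,800,3),np.uint8);h[:,:500]=cv2.resize(im[0:240,180:380],(500,600),interpolation=cv2.INTER_CUBIC);h[:300,500:]=cv2.resize(t[170:320,270:420],(300,300));cv2.imwrite("pics/w6.png",h)
```

```text
gauge off mouth: x -0.99 n -1.57 along 120.93 ang [-0.18  0.08 -0.11] F tool [-0.2  0.2  1.1] T [ 0.03  1.34 -0.02] w 12.8 59 t 9.8
turn [ 0.0031 -0.0014  0.0019] shift [35.93 -1.03 -1.6 ] t 9.8
[ 0.05  0.43  0.06 -0.66 -1.09 -0.04]
[ 275.18259494 -187.72330072]
[277.16198511 -56.66266966]
```

View pics/w6.png

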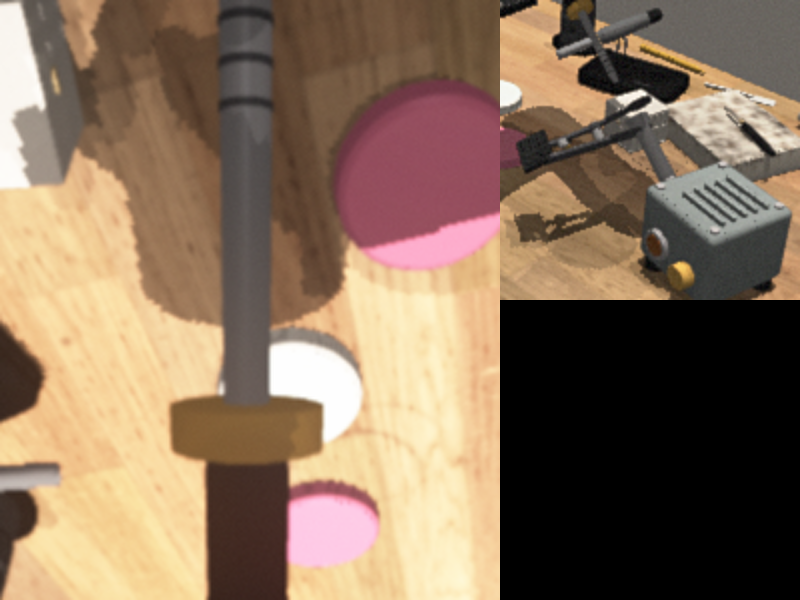

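The wrist view still shows the rod straight in the grip. In the scene inset the tip, at about (617,80), points down towards the mouth, with the pad still down. Next: insert with force checks.

Call:
carry_out:
  motion:
    - [0.003,-0.0014,0.002,10,-1,-1.6,-1]
    - [0.003,-0.0014,0.002,25,-1,-1.6,-1]
    - [0.003,-0.0014,0.002,36,-1,-1.6,-1]
    - [0.003,-0.0014,0.002,36,-1,-1.6,-1]
    - [0.003,-0.0014,0.002,36,-1,-1.6,-1]

```text
clock: 10.52
position: [633.6, 26.3, 180.3]
ee_rot: [-0.574, 0.761, 0.181, 0.241]
contact_force: [1.1, 0.4, -1.4]
gripper_width: 12.8
grasp_force: 58.9
```

Run:
```python
from h import *
stat();go(tcp(68),RI)
s=read_state();Rc=R.from_quat(s["ee_rot"]);d=get_image("scene")
print(proj(d,[sw(M),s["position"]+Rc.apply(G0+[80,0,0]),s["position"]+Rc.apply(G0+[0,0,0])]))
im=d["color"].astype(int);b,g,r=im[...,0],im[...,1],im[...,2]
x,y=proj(d,s["position"]+Rc.apply(G0+[-4,0,0])).astype(int)
m=(r>90)&(r-b>50)&(g-b>20);k=m[y-8:y+9,x-10:x+11];ys,xs=np.nonzero(k);print("collar px",(x,y),len(xs),xs.mean()+x-10,ys.mean()+y-8)
```

```text
gauge off mouth: x 1.51 n 1.37 along 84.04 ang [ 0.18 -0.05  0.1 ] F tool [ 0.3 -0.9  1.6] T [ 0.03  1.29 -0.04] w 12.8 59 t 10.53
turn [-0.0032  0.0008 -0.0017] shift [16.04  1.6   1.39] t 10.53
[[336.70756675 228.07658078]
 [336.67414071 225.73938667]
 [319.17388348 190.00976789]]
collar px (np.int64(318), np.int64(188)) 71 320.49295774647885 188.33802816901408
```

```bash
cat >> h.py <<'E'
def avg(n=12):
    global read_state
    L=[]
    for _ in range(n): L.append(read_state());get_image("wrist")
    print("sd",np.std([l["position"] for l in L],0).round(2))
    m=dict(L[-1])
    for k in("position","contact_force","wrist_torque"): m[k]=np.mean([l[k] for l in L],0)
    m["ee_rot"]=R.from_quat([l["ee_rot"] for l in L]).mean().as_quat()
    read_state=lambda:m
E
python3 - <<'E'
from h import *
import h
h.avg();stat();go(tcp(68),RI)
E
```

```text
sd [0.09 0.08 0.11]
gauge off mouth: x 1.38 n 1.29 along 84.42 ang [ 0.17 -0.05  0.06] F tool [0.7 0.1 1.1] T [-0.01  1.32 -0.  ] w 13.2 59 t 11.12
turn [-0.003   0.0008 -0.001 ] shift [16.43  1.43  1.32] t 11.12
```

Call:
carry_out:
  motion:
    - [-0.003,0.001,-0.001,4,1.4,1.3,-1]
    - [-0.003,0.001,-0.001,8,1.4,1.3,-1]
    - [-0.003,0.001,-0.001,12,1.4,1.3,-1]
    - [-0.003,0.001,-0.001,16.4,1.4,1.3,-1]
    - [-0.003,0.001,-0.001,16.4,1.4,1.3,-1]

```text
clock: 11.8
position: [628.5, 14.3, 169.5]
ee_rot: [-0.575, 0.761, 0.182, 0.239]
contact_force: [0.7, 0.4, -1.5]
gripper_width: 13.1
grasp_force: 58.9
```

Run:
```python
from h import *
import h
h.avg(6);stat();go(tcp(40),RI)
```

```text
sd [0.08 0.17 0.18]
gauge off mouth: x 0.01 n 0.02 along 67.71 ang [-0.01  0.02  0.03] F tool [ 0.8 -0.3  0.8] T [-0.    1.32 -0.  ] w 13.1 59 t 12.05
turn [ 0.0001 -0.0003 -0.0005] shift [2.771e+01 2.000e-02 1.000e-02] t 12.05
```

Call:
carry_out:
  motion:
    - [0,0,0,4,0,0,-1]
    - [0,0,0,8,0,0,-1]
    - [0,0,0,12,0,0,-1]
    - [0,0,0,16,0,0,-1]
    - [0,0,0,16,0,0,-1]

```text
clock: 12.72
position: [624.8, 1.8, 160.3]
ee_rot: [-0.575, 0.761, 0.182, 0.239]
contact_force: [0.6, 0.0, -1.5]
gripper_width: 13.0
grasp_force: 58.9
```

Run:
```python
from h import *
import h
h.avg(4);stat();go(tcp(20),RI)
```

```text
sd [0.09 0.14 0.17]
gauge off mouth: x -0.04 n -0.02 along 51.62 ang [-0.01  0.02  0.04] F tool [ 0.7 -0.3  1.2] T [0.   1.34 0.01] w 13.1 59 t 12.88
turn [ 0.0002 -0.0003 -0.0006] shift [ 3.161e+01 -3.000e-02 -3.000e-02] t 12.88
```

Call:
carry_out:
  motion:
    - [0,0,0,7,0,0,-1]
    - [0,0,0,14,0,0,-1]
    - [0,0,0,21,0,0,-1]
    - [0,0,0,28,0,0,-1]
    - [0,0,0,35,0,0,-1]

```text
clock: 13.55
position: [617.1, -26.0, 140.2]
ee_rot: [-0.575, 0.761, 0.181, 0.24]
contact_force: [-0.9, 0.2, -1.9]
gripper_width: 13.3
grasp_force: 58.9
```

Run:
```python
from h import *
import h
h.avg(4);stat();go(tcp(0),RI)
```

```text
sd [0.13 0.27 0.28]
gauge off mouth: x -0.09 n -0.04 along 15.85 ang [-0.01  0.03  0.07] F tool [1.1 0.  1.2] T [ 0.05  1.37 -0.02] w 13.0 59 t 13.7
turn [ 0.0003 -0.0006 -0.0011] shift [15.85 -0.05 -0.06] t 13.7
```

Tip is deep in the bore with no side load. I push on until the collar stops.

Call:
carry_out:
  motion:
    - [0,0,0,5,0,0,-1]
    - [0,0,0,9,0,0,-1]
    - [0,0,0,12,0,0,-1]
    - [0,0,0,14,0,0,-1]
    - [0,0,0,14,0,0,-1]

```text
clock: 14.38
position: [614.1, -36.7, 132.5]
ee_rot: [-0.575, 0.761, 0.181, 0.24]
contact_force: [-0.5, -0.4, -0.8]
gripper_width: 13.0
grasp_force: 58.9
```

Run:
```python
from h import *
import h
h.avg(4);stat()
```

```text
sd [0.02 0.06 0.04]
gauge off mouth: x 0.03 n 0.05 along 2.67 ang [-0.    0.03  0.02] F tool [ 1.  -0.7  1.1] T [ 0.18  1.4  -0.08] w 12.9 59 t 14.53
```

Call:
carry_out:
  motion:
    - [0,0,0,1.5,0,0,-1]
    - [0,0,0,3,0,0,-1]
    - [0,0,0,4,0,0,-1]
    - [0,0,0,5,0,0,-1]
    - [0,0,0,5,0,0,-1]

```text
clock: 15.2
position: [613.6, -38.3, 131.4]
ee_rot: [-0.575, 0.76, 0.182, 0.241]
contact_force: [1.2, 7.0, 5.5]
gripper_width: 12.8
grasp_force: 59.1
```

Run:
```python
from h import *
import h
h.avg(4);stat()
```

```text
sd [0.01 0.01 0.01]
gauge off mouth: x 0.07 n -0.08 along 0.57 ang [-0.01 -0.2  -0.07] F tool [-8.2  1.  -0.6] T [-0.25 -1.07 -0.04] w 13.3 59 t 15.35
```

The collar has stopped at 0.6 mm from the modelled mouth with about 9 N. A little more push to be sure, then draw out.

Call:
carry_out:
  motion:
    - [0,0,0,2,0,0,-1]
    - [0,0,0,2,0,0,-1]
    - [0,0,0,2,0,0,-1]

```text
clock: 15.78
position: [613.5, -38.4, 131.4]
ee_rot: [-0.576, 0.759, 0.183, 0.242]
contact_force: [0.9, 9.8, 9.1]
gripper_width: 13.0
grasp_force: 59.2
```

Run:
```python
from h import *
import h
h.avg(4);stat()
```

```text
sd [0.01 0.01 0.01]
gauge off mouth: x 0.11 n -0.16 along 0.45 ang [-0.01 -0.35 -0.13] F tool [-12.9   1.8  -0.9] T [-0.49 -2.34 -0.03] w 13.1 59 t 15.93
```

Firm stop. Draw out along the tube.

Call:
carry_out:
  motion:
    - [0,0,0,-5,0,0,-1]
    - [0,0,0,-12,0,0,-1]
    - [0,0,0,-21,0,0,-1]
    - [0,0,0,-31,0,0,-1]
    - [0,0,0,-42,0,0,-1]

```text
clock: 16.6
position: [621.7, -8.4, 152.8]
ee_rot: [-0.575, 0.761, 0.182, 0.239]
contact_force: [-0.2, -0.1, -1.1]
gripper_width: 12.7
grasp_force: 58.9
```

Call:
carry_out:
  motion:
    - [0,0,0,-12,0,0,-1]
    - [0,0,0,-26,0,0,-1]
    - [0,0,0,-42,0,0,-1]
    - [0,0,0,-60,0,0,-1]
    - [0,0,0,-80,0,0,-1]

```text
clock: 17.23
position: [640.0, 55.2, 199.3]
ee_rot: [-0.575, 0.761, 0.181, 0.24]
contact_force: [-0.0, 0.4, -1.5]
gripper_width: 13.2
grasp_force: 58.9
```

```bash
cat >> h.py <<'E'
LID=np.array([646.8,155.8]);dh=S().apply([0,-1,0]);RF=rot(dh,[0,0,-1]);PF=np.array([*LID,75])-RF.apply(G0+[80,0,0])
E
python3 - <<'E'
from h import *
import h
h.avg(3);stat();go(PF,RF);print(PF)
d=np.load("w3.npy",allow_pickle=True).item();im=d["color"]
x,y=proj(d,[*LID,12]).astype(int);k=im[y-45:y+45,max(x-45,0):x+45].min(2)>215
n,l,st,c=cv2.connectedComponentsWithStats(k.astype(np.uint8));i=1+st[1:,4].argmax();print(st[i],onz(d,c[i]+[max(x-45,0),y-45],12))
E
```

```text
sd [0.45 0.79 0.88]
gauge off mouth: x 0.35 n 0.27 along 120.68 ang [ 0.05 -0.05 -0.12] F tool [-0.2 -0.3  0.5] T [0.04 1.24 0.01] w 12.9 59 t 17.32
turn [-0.0015  0.6117  0.0018] shift [-116.8    21.14  239.39] t 17.32
[683.72500015 286.17175447  71.5       ]
[  16   15   59   63 2893] [647.06278149 155.8725819   12.        ]
```

Call:
carry_out:
  motion:
    - [0,0.1,0,-30,4,38,-1]
    - [0,0.22,0,-60,8,76,-1]
    - [0,0.35,0,-90,12,114,-1]
    - [0,0.48,0,-120,17,152,-1]
    - [-0.0015,0.612,0.002,-151,21,190,-1]

```text
clock: 18.0
position: [682.8, 284.7, 129.0]
ee_rot: [-0.602, 0.798, -0.001, -0.003]
contact_force: [1.6, 0.8, -0.7]
gripper_width: 13.0
grasp_force: 58.9
```

Call:
carry_out:
  motion:
    - [0,0,0,0,0,0,-1]
    - [0,0,0,0,0,15,-1]
    - [0,0,0,0,0,35,-1]
    - [0,0,0,0,0,50,-1]
    - [0,0,0,0,0,58,-1]

```text
clock: 18.62
position: [682.5, 282.1, 70.0]
ee_rot: [-0.602, 0.799, 0.001, -0.002]
contact_force: [0.9, 0.4, -1.2]
gripper_width: 12.7
grasp_force: 58.9
```

Run:
```python
from h import *
import h
h.avg(8);go(PF,RF)
s=h.read_state();Rc=R.from_quat(s["ee_rot"]);print("tip",s["position"]+Rc.apply(G0+[80,0,0]),s["grasp_force"],s["gripper_width"])
d=get_image("scene");print(proj(d,[sw(padp(.64)),sw(padp(0))]))
im=d["color"]
for q in(.64,0):
    u=proj(d,sw(padp(q))).astype(int);print(q,im[u[1]-2:u[1]+3,u[0]-3:u[0]+4].max(2).mean())
# rod/collar check in top view
D=get_image("top");im=D["color"].astype(int);b,g,r=im[...,0],im[...,1],im[...,2]
x,y=proj(D,s["position"]+Rc.apply(G0+[-4,0,0])).astype(int);print("collar pred",x,y)
m=(r>110)&(r-b>65)&(g-b>38);k=m[y-10:y+11,x-10:x+11];ys,xs=np.nonzero(k);print(len(xs),xs.mean()+x-10,ys.mean()+y-10)
```

```text
sd [0.44 0.68 1.15]
turn [ 0.0024 -0.0016 -0.0022] shift [-3.13  0.03 -0.33] t 18.98
tip [645.69078234 152.86813903  74.88196087] 58.9320570230484 13.154207226508978
[[285.70752139 243.46989596]
 [294.20026623 234.04986748]]
0.64 39.0
0 176.8
collar pred 187 152
39 187.2051282051282 151.82051282051282
```

The tip is 3 mm from the lid centre at 75 mm height and the collar is where expected. The pad is still down, so the cover is latched. Settle, then hand in.

Call:
carry_out:
  motion:
    - [0,0,0,0,0,0,-1]
    - [0,0,0,0,0,0,-1]
    - [0,0,0,0,0,0,-1]
    - [0,0,0,0,0,0,-1]
    - [0,0,0,0,0,0,-1]

```text
clock: 19.75
position: [682.8, 283.7, 71.4]
ee_rot: [-0.602, 0.798, 0.001, -0.001]
contact_force: [-0.3, 0.6, -0.9]
gripper_width: 12.9
grasp_force: 58.9
```

```bash
python3 -c "
from bench import *
print(read_state()['joint_vel'].round(4));print(job_done())"
```

```text
[-0.0019  0.     -0.0018 -0.0017 -0.0001  0.0019]
the job is handed in; nothing more can be done
None
```

I handed the job in at about 20 s; no verdict came back, but by my measurements the lever stayed latched, the rod went in until its collar stopped on the mouth, and it is now held level and still, tip about 3 mm from the lid's centre and 75 mm up.

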